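Pull out the overhead phone boom

ROBOT

A 6-joint arm with a two-finger parallel gripper is mounted at the origin on the work surface. World frame = base frame: x ahead of the robot, y to its left, z up, the work surface at z = 0. Lengths are in m, angles in rad, forces in N, time in s.
With the tool pointing down it reaches from about 0.25 to 0.725 m from the base axis. Payload 4 kg.
Tool frame: the origin (TCP) lies midway between the tips of the shut fingers; the grasp point (between the pads) lies 19 mm behind it; z points along the fingers, y is the line along which they close (so a half turn about z gives the same grasp; the last joint's range is limited). The gripper opens to 85 mm and grips with 20 to 120 N. Pads are 22 mm wide; open, the fingers measure 114 mm over their backs; the gripper's body (76 mm by 85 mm) begins 54 mm behind the grasp point. The pads swing forward as they close: fully open they stand 13 mm farther back than shut.
Start: joints at [-1.233, 0.241, 0.005, 1.335, 0, 1.571], TCP at [0.166, -0.472, 0.231] pointing down, gripper open.
Joint ranges: [-2.72, 2.72], [-1.05, 1.87], [-1.09, 1.28], [-1.99, 2.15], [-1.42, 1.44], [-3.14, 3.14]. Speed limits (rad/s): [2.79, 2.79, 3.14, 3.14, 3.14, 3.14].

INTERFACE

Orientations are given as a unit quaternion [x, y, z, w].
In Python, from workcell import get_obs, camera, job_done, silhouettes gives the robot as it stands. The module is installed in compiled form; this text tells all that it offers.
- The arm moves only by the tool drive_tool, never from a script. Its argument "increments" is a list of rows, each a list of 3 entries, a list of its own where there are three numbers: the shift along the world's x, y, z in mm, then the turn, a rotation vector about the world's x, y, z in degrees, then the opening, from 0 (shut) to 1 (fully open). A call has 1 to 8 rows; each row shifts and turns the commanded pose from where the row before left it; what a row does not reach is not made up. A row lasts 1/12 s, in which the tool goes at most 41.7 mm and 7.16 degrees, less where a joint would pass 70% of its speed; a pose out of reach is approached as far as the arm can. A call is refused whole if a number of a shift passes 41.7 or a number of a turn 7.16, either way. A call with a gripper value outside its range is refused whole. The fingers move at their own pace and stop on an object; the grip force is fixed at half the most. Time passes only in rows, so rows that do not move let the fingers close. It gives the time, the measured TCP pose, the force, the opening and the grip force at its end, in the units of the state.
- get_obs(): the state, without advancing time (a new reading comes with each control period).
- camera(name): name is "side" or "top" or "wrist"; returns a dict with "image" (400x640x3 uint8, red, green, blue), "K" (3x3 intrinsics, pixels), "view" (4x4, takes a point from world to camera coordinates). Camera axes: x right, y down, z forward; pixel columns grow to the right and rows downward; lengths in m; the calibration is good to about 2 mm. A picture is of the moment at which its call begins. There is no depth.
- job_done(): hands the job in; it is judged then, once.
Trained networks look in a picture, given as the dict that the camera call returned (one of the last four; its "shot" number tells which), for a name from the list of things; names that differ only in an ending like _2 or _b are one class to them, and where a whole thing is asked for, a point or a joint stands for the part that bears it (a point fixed in the world has none). Each returns a list of dicts, best first, with "conf" (0 to 1); they miss things now and then, are a little off and sometimes report something else, mostly with a low value. They report only what shows in the picture. A call takes as long as a camera call.
- silhouettes(query, picture): "region" (400x640 bool, what is visible of it) and "bbox" ([left, top, right, bottom] in pixels, round what is visible of it).
The state is a dict: "clock": time; "joint_pos": joint angles; "joint_vel": joint speeds; "tau": joint torques, N m; "eef_pos": TCP position; "tool_rot": TCP orientation; "ft_force": force on the tool from outside, world axes, zero at the start; "ft_torque": the same for the moment, N m; "grip_width": finger opening in m; "grasp_force": force on a finger pad.
Only numpy, scipy, OpenCV 4.12 (cv2) and the standard library are available. Lean on these libraries where they do the work, as an engineer would, in place of code of your own. Each camera call takes 0.05 s, during which the arm holds its last target. There are 200 camera calls.

TASK

I want to film the kadai from overhead: press the red release button on top of the phone boom's stand all the way down, then take the boom by its black rubber grip and pull it straight out, past the first stop to the second, so that the phone hangs over the kadai. The boom springs back if let go, so finish while still holding it by the grip, pulled fully out. Do not touch the phone, and leave the other kitchen things where they are.

Things in the scene. Friction and masses are not known exactly. Their poses are not given: they have to be found in the camera images.
- stand: Fixed phone-boom stand: dark base plate 130 x 150 x 22 mm, steel post, grey housing (60 x 56 mm, top at 228 mm) holding a horizontal aluminium outer tube (38 mm diameter, axis 200 mm above the counter, from 137 mm behind to 79 mm ahead of the origin, end collar 44 mm). Origin: underside of the base, below the housing; z up. The boom points and pulls out along its +x.
- release_top (a point): Centre of the top face of the red round release button (26 mm diameter), on top of the housing straight above the stand's origin, 239 mm above the counter when up (11 mm proud of the housing). It is pushed down.
- release (a joint): Travel of the red button, m: 0 up (boom locked), 0.006 fully down. Takes about 3 N all the way and stays down by itself once pressed; the lock is free from about 0.004 on.
- inner (a joint): How far the inner tube is out of the middle tube, m: 0 home, 0.070 at its stop, which is the boom's first stop. Spring pull towards home 3 to 4.5 N, so it comes out first. Locked while the button is up.
- middle (a joint): How far the middle tube is out of the outer tube, m: 0 home, 0.070 at its stop, which is the boom's second stop (140 mm of pull in all). Spring pull towards home 8 to 9.5 N, so it comes out only after the first stop. Both springs pull the boom home when it is let go.
- grip: Black rubber grip sleeve on the inner tube, the part to hold: horizontal cylinder, 26 mm diameter, 64 mm clear length between two 38 mm end collars. Origin: its centre, on the boom's axis 200 mm above the counter; boom home, 130 mm ahead of the stand's origin; x along the boom, outwards; z up. Pinch it from above, fingers closing across the boom. It travels 140 mm in all.
- phone: The black phone in its clamp at the boom's tip, not to be touched: 88 (along the boom, with the clamp) x 150 x 9 mm, lying flat 20 mm below the boom's axis. Origin: its centre, 105 mm beyond the grip's centre. The clamp's near end starts 58 mm beyond the grip's centre.
- kadai: The copper-bottomed steel kadai (wok), loose, 240 mm rim diameter, 85 mm high, two brass loop handles (to 152 mm from its axis); it stands under where the phone ends up. Origin: centre of its underside.
- jar: Glass spice jar with steel lid, loose, 66 mm diameter, 105 mm high. Origin: centre of its underside. Leave alone.
- tumbler: Steel tumbler, loose, 72 mm diameter, 100 mm high. Origin: centre of its underside. Leave alone.
- tin: Green tin with yellow cap, loose, 80 mm diameter, 110 mm high. Origin: centre of its underside. Leave alone.
- rolling_pin: Wooden rolling pin, loose, 380 mm long, 48 mm thick, lying along its own x. Origin: below its middle, on the counter. Leave alone.
- colander: Blue plastic colander, loose, 220 mm rim diameter, 95 mm high. Origin: centre of its underside. Leave alone.

How it is judged:
On the way, in this order (a step that is already met when the one before it is completed fails the run):
1. the red release button is pressed down (value of joint release above 0.0045 m), for 0.1 s.
2. the boom is pulled by its grip to the first stop (value of joint inner above 0.064 m and contact force between the fingers and grip above 2 N), for 0.05 s.
3. the boom is pulled on to the second stop (value of joint each of inner, middle above 0.065 m and contact force between the fingers and grip above 2 N), for 0.2 s.
At the end, for the whole second after the job is handed in: Both tubes are within 5 mm of their stops (first and second) and still, the button is down, the fingers hold the grip with at least 2 N, and the phone is over the kadai, within 50 mm of its centre, with the kadai standing on the counter (all of step 3 and value of joint release above 0.0045 m and horizontal distance between phone and kadai below 0.05 m and height (world z) of kadai below 0.01 m and linear speed of phone below 0.02 m/s); the arm keeps its last pose, push and grip.
It fails at once if the robot touches the phone (contact force between any of the fingers, the arm and phone above 1 N).
It fails at once if the kadai, jar, tumbler, tin, rolling pin or colander is moved by more than 20 mm (distance of any of kadai, jar, tumbler, tin, rolling_pin, colander from where it was at the start of the episode above 0.02 m).
It also fails if it takes over 40 s, if anything falls off the work surface, if the arm or the gripper's body presses on something with over 40 N, if the wrist force passes 120 N, or if a joint passes its speed limit or range.

## Working session

There is one attempt and no reset: what is moved stays moved. The work goes in short steps, Python scripts to look and compute and a tool call to move; the robot and the scene stay as the last step left them, time stands still between calls to the robot, and variables do not carry over. Pictures are saved under pics/ and viewed, at most 10 in all, crops included, and the job is handed in when it is done.

Besides the shell and the picture viewer there is one more tool, called after "Call:" by a JSON object that holds its "api" and its "payload". drive_tool: Moves the arm, as the interface text tells. Its arguments: {"type":"object","properties":{"increments":{"type":"array"}},"required":["increments"]}

```bash
mkdir -p pics; python3 - <<'E'
from workcell import *
import cv2,numpy as np
o=get_obs();print({k:np.round(v,3).tolist() for k,v in o.items()})
for n in ["top","side"]:
    c=camera(n);cv2.imwrite(f"pics/{n}0.png",c["image"][:,:,::-1])
    print(n,c["K"].tolist(),np.round(c["view"],4).tolist())
    for q in ["release_top","grip","phone","kadai","stand"]:
        for s in silhouettes(q,c)[:2]:
            v,u=np.nonzero(s["region"]);print(q,round(s["conf"],2),s["bbox"],u.mean().round(1),v.mean().round(1),len(u))
E
```

```text
{'clock': 0.0, 'joint_pos': [-1.233, 0.241, 0.004, 1.335, -0.0, 1.571], 'joint_vel': [0.0, -0.001, -0.0, -0.001, 0.002, -0.002], 'tau': [0.001, -37.231, 25.241, 0.017, 0.0, -0.0], 'eef_pos': [0.165, -0.471, 0.23], 'tool_rot': [0.986, 0.168, -0.0, -0.001], 'ft_force': [-0.108, -0.494, 0.295], 'ft_torque': [0.026, -0.049, -0.025], 'grasp_force': 0.0, 'grip_width': 0.086}
top [[389.7988271807135, 0.0, 322.4769678492754], [0.0, 389.7988271807135, 197.70817183746692], [0.0, 0.0, 1.0]] [[-0.0284, -0.9996, 0.0079, -0.0291], [-0.9921, 0.0272, -0.1223, 0.5545], [0.122, -0.0113, -0.9925, 1.3947], [0.0, 0.0, 0.0, 1.0]]
release_top 0.56 [256.9, 200.1, 265.4, 206.9] 263.7 201.9 56
release_top 0.39 [318.6, 152.7, 351.3, 202.7] 333.9 180.7 1072
grip 0.55 [292.5, 185.6, 313.7, 195.8] 303.4 190.0 177
phone 0.93 [317.3, 154.5, 351.0, 202.2] 333.8 180.5 1050
phone 0.63 [337.5, 139.8, 414.0, 203.6] 372.3 169.4 3163
kadai 0.93 [337.1, 139.5, 414.0, 203.4] 372.4 169.8 3284
kadai 0.58 [241.3, 138.7, 263.8, 159.0] 251.3 147.8 334
stand 0.96 [220.9, 153.3, 354.2, 231.9] 292.1 197.9 3205
side [[514.4413631238056, 0.0, 327.39909701672445], [0.0, 514.4413631238056, 194.67680258660874], [0.0, 0.0, 1.0]] [[0.7463, -0.6656, 0.0019, -0.4422], [-0.4867, -0.5476, -0.6806, 0.343], [0.454, 0.5071, -0.7326, 1.727], [0.0, 0.0, 0.0, 1.0]]
grip 0.61 [306.7, 165.2, 329.8, 178.6] 317.1 172.5 152
phone 0.88 [323.2, 170.6, 362.2, 204.9] 342.8 187.9 762
phone 0.34 [307.0, 166.4, 330.3, 180.6] 317.7 172.7 182
kadai 0.56 [350.0, 194.8, 413.8, 251.3] 380.5 221.7 2690
stand 0.89 [256.2, 140.5, 364.5, 204.5] 311.2 174.8 2003
```

```bash
python3 - <<'E'
import cv2
i=cv2.imread("pics/top0.png")[110:290,180:460];j=cv2.imread("pics/side0.png")[110:270,220:440]
import numpy as np
cv2.imwrite("pics/a.png",cv2.resize(i,(784,504),interpolation=cv2.INTER_CUBIC))
cv2.imwrite("pics/b.png",cv2.resize(j,(770,560),interpolation=cv2.INTER_CUBIC))
E
cat > h.py <<'E'
import numpy as np
def ray(c,u,v,z):
    R=c["view"][:3,:3];t=c["view"][:3,3];d=R.T@np.linalg.solve(c["K"],[u,v,1]);o=-R.T@t
    return o+d*(z-o[2])/d[2]
def proj(c,p):
    q=c["K"]@(c["view"][:3,:3]@p+c["view"][:3,3]);return q[:2]/q[2]
E
```

```text
(no output)
```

View pics/a.png

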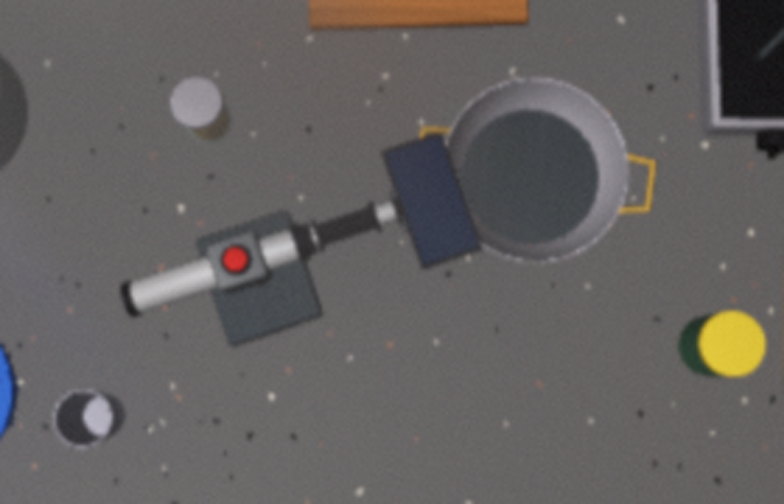

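View pics/b.png

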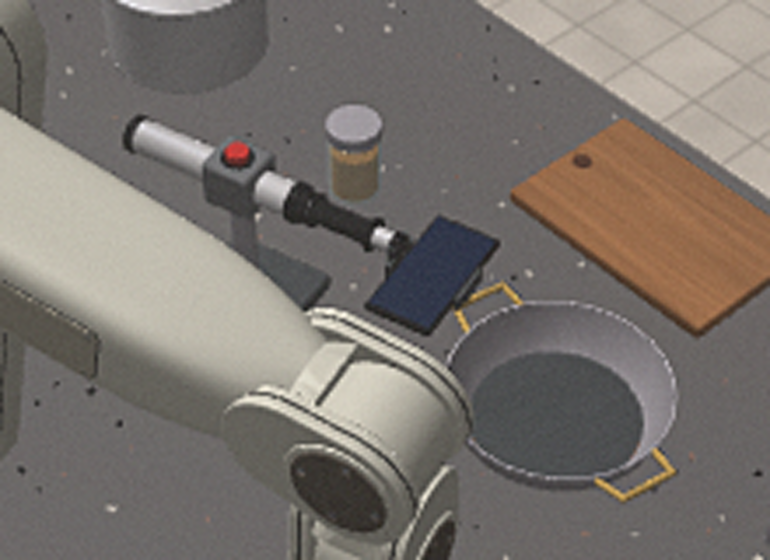

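The top crop shows the red button at about (264,202) in the full picture, the grip at (303,190), and the phone at (334,180). The kadai lies ahead of them. In the side view the button is at (288,154).

```bash
python3 - <<'E'
from workcell import *
from h import *
C={n:camera(n) for n in("top","side")}
for n,c in C.items():
    im=c["image"].astype(int);m=(im[...,0]>130)&(im[...,1]<80)&(im[...,2]<80)
    m[:, :240]=0;m[:,310:]=0
    v,u=np.nonzero(m);print(n,len(u),u.mean(),v.mean(),ray(c,u.mean(),v.mean(),.238))
    for q,z in(("grip",.2),("phone",.1845),("kadai",.085)):
        s=silhouettes(q,c)[0];v,u=np.nonzero(s["region"]);p=ray(c,u.mean(),v.mean(),z);print(q,s["conf"],p, s["bbox"])
c=C["top"];b=np.array([263.9,202.1])
# boom axis points from viewed crop: rear cap end, collar
f=lambda x,y:ray(c,180+x/2.8,110+y/2.8,.2)
r=f(128,298);g=f(345,225);print(r,g,np.degrees(np.arctan2(*(g-r)[[1,0]])))
E
```

```text
top 53 263.49056603773585 202.1509433962264 [0.51944256 0.14275323 0.238     ]
grip 0.75 [0.56038306 0.01707287 0.2       ] [293.6, 183.2, 315.9, 198.7]
phone 0.62 [ 0.59047483 -0.08105177  0.1845    ] [319.4, 155.2, 350.2, 206.2]
kadai 0.56 [ 0.64300945 -0.22648402  0.085     ] [337.0, 140.8, 413.1, 203.2]
side 26 285.38461538461536 148.42307692307693 [0.53338865 0.16486123 0.238     ]
grip 0.55 [0.56237862 0.02371688 0.2       ] [306.7, 166.9, 329.6, 177.5]
phone 0.87 [ 0.58978036 -0.08282676  0.1845    ] [326.0, 171.1, 363.1, 202.6]
kadai 0.98 [ 0.64284896 -0.23056996  0.085     ] [348.4, 191.5, 414.7, 255.3]
[0.48102244 0.26970165 0.2       ] [0.55878884 0.01909407 0.2       ] -72.76028381395153
```

Call:
{"api": "drive_tool", "payload": {"increments": [[[10,15,30],[0,0,7],0],[[10,15,30],[0,0,7],0],[[18,31,0],[0,0,7],0],[[18,31,0],[0,0,7],0],[[18,31,0],[0,0,7],0],[[18,31,0],[0,0,7],0],[[18,31,0],[0,0,7],0],[[18,31,0],[0,0,7],0]]}}

```text
clock: 1.67
eef_pos: [0.2942, -0.2543, 0.2915]
tool_rot: [0.79, 0.613, 0.0, 0.0]
ft_force: [1.0, -0.8, 1.2]
grip_width: -0.0
grasp_force: 0.0
```

Call:
{"api": "drive_tool", "payload": {"increments": [[[18,31,0],[0,0,7],0],[[18,31,0],[0,0,7],0],[[18,31,0],[0,0,7],0],[[18,31,0],[0,0,7],0],[[18,31,0],[0,0,4.3],0],[[18,31,0],[0,0,0],0],[[18,31,0],[0,0,0],0],[[0,0,0],[0,0,0],0]]}}

```text
clock: 2.33
eef_pos: [0.4222, -0.0341, 0.2911]
tool_rot: [0.587, 0.809, 0.001, -0.0]
ft_force: [-1.1, -1.0, -0.7]
grip_width: 0.0002
grasp_force: 0.0
```

```bash
python3 - <<'E'
from workcell import *
from h import *
import cv2
from scipy.spatial.transform import Rotation as R
o=get_obs();print(o["eef_pos"],R.from_quat(o["tool_rot"]).as_matrix().round(3).tolist())
for n in("top","side","wrist"):
    c=camera(n);im=c["image"].astype(int);m=((im[...,0]>110)&(im[...,1]<70)&(im[...,2]<70)).astype(np.uint8)
    k,l,st,ce=cv2.connectedComponentsWithStats(m)
    for i in range(1,k):
        if st[i,4]>15: print(n,st[i],ce[i].round(1),ray(c,*ce[i],.237),"exp",proj(c,np.array([.519,.143,.237])))
    if n=="wrist": cv2.imwrite("pics/w1.png",c["image"][:,:,::-1])
E
```

```text
[ 0.42219407 -0.03412241  0.29109772] [[-0.31, 0.951, 0.002], [0.951, 0.31, 0.002], [0.002, 0.002, -1.0]]
top [260 198   8   9  59] [263.5 202.1] [0.51982167 0.14294162 0.237     ] exp [263.45851158 202.32885792]
wrist [ 553    0   56   25 1020] [577.1   9.6] [0.52114909 0.1332505  0.237     ] exp [583.64684034 -10.92340899]
```

Call:
{"api": "drive_tool", "payload": {"increments": [[[16,29,0],[0,0,0],0],[[16,29,0],[0,0,0],0],[[16,29,0],[0,0,0],0],[[16,29,0],[0,0,0],0],[[16,29,0],[0,0,0],0],[[17,32,0],[0,0,0],0],[[0,0,-15],[0,0,0],0],[[0,0,0],[0,0,0],0]]}}

```text
clock: 3.15
eef_pos: [0.5162, 0.1377, 0.2736]
tool_rot: [0.59, 0.807, -0.002, -0.001]
ft_force: [-1.0, -0.6, -0.8]
grip_width: 0.0001
grasp_force: 0.0
```

```bash
python3 - <<'E'
from workcell import *
from h import *
import cv2
c=camera("wrist");im=c["image"].astype(int);m=((im[...,0]>110)&(im[...,1]<70)&(im[...,2]<70)).astype(np.uint8)
v,u=np.nonzero(m);print(get_obs()["eef_pos"],len(u),ray(c,u.mean(),v.mean(),.239),u.min(),u.max(),v.min(),v.max())
cv2.imwrite("pics/w2.png",c["image"][:,:,::-1])
for q in("grip","stand"):
  for s in silhouettes(q,c)[:2]: v,u=np.nonzero(s["region"]);print(q,s["conf"],s["bbox"],ray(c,u.mean(),v.mean(),.2))
E
```

```text
[0.51577335 0.13686949 0.27471812] 1303 [0.52055173 0.14250854 0.239     ] 305 567 211 308
grip 0.65 [311.1, 334.6, 323.5, 366.9] [0.55515719 0.0134275  0.2       ]
stand 0.59 [262.5, 1.5, 377.0, 366.9] [0.50454903 0.19051639 0.2       ]
```

View pics/w2.png

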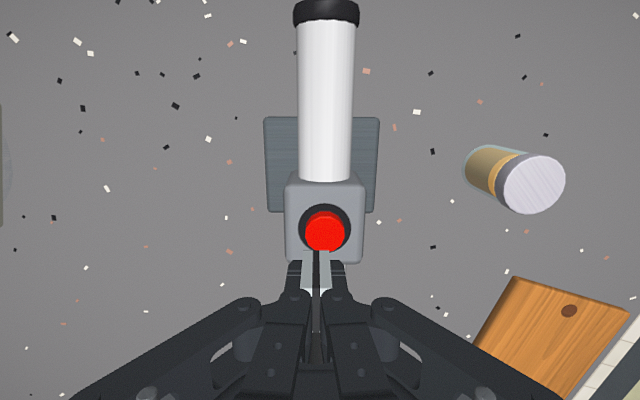

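The wrist view shows the button at about (325,231) and the shut fingertips just behind it at (317,255), so a shift of about 4 and 6 mm centres them. Then I press.

Call:
{"api": "drive_tool", "payload": {"increments": [[[4,6,-10],[0,0,0],0],[[0,0,-15],[0,0,0],0],[[0,0,-5],[0,0,0],0],[[0,0,-3],[0,0,0],0],[[0,0,-3],[0,0,0],0],[[0,0,-3],[0,0,0],0],[[0,0,-2],[0,0,0],0],[[0,0,0],[0,0,0],0]]}}

```text
clock: 3.97
eef_pos: [0.5209, 0.1441, 0.2356]
tool_rot: [0.59, 0.807, 0.0, 0.0]
ft_force: [-0.6, 0.2, -0.4]
grip_width: -0.0002
grasp_force: 0.0
```

Call:
{"api": "drive_tool", "payload": {"increments": [[[0,0,-2],[0,0,0],0],[[0,0,-1],[0,0,0],0],[[0,0,0],[0,0,0],0]]}}

```text
clock: 4.22
eef_pos: [0.5209, 0.1442, 0.233]
tool_rot: [0.59, 0.807, 0.0, 0.0]
ft_force: [-1.2, -1.3, 3.9]
grip_width: 0.0
grasp_force: 2.3
```

Call:
{"api": "drive_tool", "payload": {"increments": [[[0,0,-1],[0,0,0],0],[[0,0,-1],[0,0,0],0],[[0,0,0],[0,0,0],0]]}}

```text
clock: 4.47
eef_pos: [0.521, 0.1442, 0.233]
tool_rot: [0.59, 0.807, 0.001, 0.001]
ft_force: [-4.3, -1.8, 12.2]
grip_width: 0.0004
grasp_force: 6.5
```

Call:
{"api": "drive_tool", "payload": {"increments": [[[0,0,0],[0,0,0],0],[[0,0,30],[0,0,0],0],[[0,0,33],[0,0,0],0],[[10,-31,0],[0,0,0],1],[[10,-31,0],[0,0,0],1],[[9,-31,0],[0,0,0],1],[[9,-31,0],[0,0,0],1],[[0,0,0],[0,0,0],1]]}}

```text
clock: 5.13
eef_pos: [0.56, 0.0155, 0.2926]
tool_rot: [0.593, 0.806, -0.001, 0.001]
ft_force: [0.6, 0.2, 0.1]
grip_width: 0.0605
grasp_force: 0.0
```

```bash
python3 - <<'E'
from workcell import *
from h import *
import cv2
c=camera("wrist");print(get_obs()["eef_pos"],get_obs()["grip_width"])
B=np.array([.5205,.1428,0])
for a in(-71.5,-72,-72.5,-73):
    d=np.array([np.cos(np.radians(a)),np.sin(np.radians(a)),0]);g=B+.13*d+[0,0,.2]
    print(a,g,[proj(c,g+s*d).round(0).tolist() for s in(-.032,0,.032)])
im=c["image"][:,:,::-1].copy();cv2.imwrite("pics/w3.png",im)
E
```

```text
[0.55933816 0.01775264 0.29258514] 0.06754189533101387
-71.5 [0.56174961 0.01951792 0.2       ] [[319.0, 165.0], [319.0, 203.0], [320.0, 238.0]]
-72 [0.56067221 0.01916265 0.2       ] [[318.0, 165.0], [318.0, 203.0], [318.0, 238.0]]
-72.5 [0.55959175 0.0188168  0.2       ] [[316.0, 165.0], [317.0, 203.0], [317.0, 238.0]]
-73 [0.55850832 0.01848038 0.2       ] [[315.0, 165.0], [315.0, 203.0], [315.0, 238.0]]
```

View pics/w3.png

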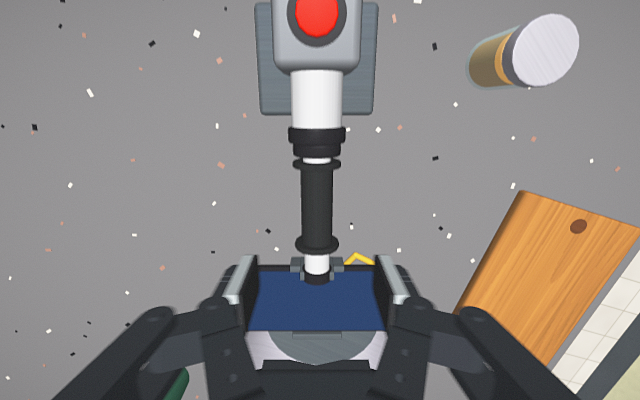

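The grip spans rows 165–240 at column 317, which matches the prediction for −72.5°, so the open gripper is centred and aligned above it. I descend and close.

Call:
{"api": "drive_tool", "payload": {"increments": [[[0,0,-30],[0,0,0],1],[[0,0,-30],[0,0,0],1],[[0,0,-30],[0,0,0],1],[[0,0,-15],[0,0,0],1],[[0,0,-9],[0,0,0],1],[[0,0,0],[0,0,0],1],[[0,0,0],[0,0,0],1]]}}

```text
clock: 5.77
eef_pos: [0.5589, 0.021, 0.1796]
tool_rot: [0.59, 0.808, 0.0, -0.0]
ft_force: [0.9, 0.1, 0.1]
grip_width: 0.0853
grasp_force: 0.0
```

Call:
{"api": "drive_tool", "payload": {"increments": [[[0,0,0],[0,0,0],0],[[0,0,0],[0,0,0],0],[[0,0,0],[0,0,0],0],[[0,0,0],[0,0,0],0],[[0,0,0],[0,0,0],0],[[0,0,0],[0,0,0],0],[[0,0,0],[0,0,0],0],[[0,0,0],[0,0,0],0]]}}

```text
clock: 6.43
eef_pos: [0.5592, 0.0203, 0.18]
tool_rot: [0.59, 0.807, 0.001, 0.001]
ft_force: [-0.9, 0.9, 3.8]
grip_width: 0.0245
grasp_force: 58.6
```

Call:
{"api": "drive_tool", "payload": {"increments": [[[3,-9.5,0],[0,0,0],0],[[3,-9.5,0],[0,0,0],0],[[3,-9.5,0],[0,0,0],0],[[3,-9.5,0],[0,0,0],0],[[3,-9.5,0],[0,0,0],0],[[3,-9.5,0],[0,0,0],0],[[3,-9.5,0],[0,0,0],0],[[0,0,0],[0,0,0],0]]}}

```text
clock: 7.1
eef_pos: [0.58, -0.0462, 0.1797]
tool_rot: [0.59, 0.807, 0.001, -0.001]
ft_force: [-0.8, 3.8, 4.6]
grip_width: 0.0246
grasp_force: 58.7
```

Call:
{"api": "drive_tool", "payload": {"increments": [[[1,-3,0],[0,0,0],0],[[0,0,0],[0,0,0],0],[[3,-9.5,0],[0,0,0],0],[[3,-9.5,0],[0,0,0],0],[[3,-9.5,0],[0,0,0],0],[[3,-9.5,0],[0,0,0],0],[[3,-9.5,0],[0,0,0],0],[[0,0,0],[0,0,0],0]]}}

```text
clock: 7.77
eef_pos: [0.5954, -0.0952, 0.1796]
tool_rot: [0.59, 0.807, 0.002, -0.001]
ft_force: [-2.6, 8.1, 6.9]
grip_width: 0.0243
grasp_force: 58.8
```

Call:
{"api": "drive_tool", "payload": {"increments": [[[3,-9,0],[0,0,0],0],[[1,-3,0],[0,0,0],0],[[0,0,0],[0,0,0],0],[[0,0,0],[0,0,0],0]]}}

```text
clock: 8.1
eef_pos: [0.5989, -0.1059, 0.1796]
tool_rot: [0.59, 0.808, 0.002, -0.002]
ft_force: [-3.7, 8.3, 5.9]
grip_width: 0.0242
grasp_force: 58.9
```

Call:
{"api": "drive_tool", "payload": {"increments": [[[1,-4,0],[0,0,0],0],[[1,-3,0],[0,0,0],0],[[0,0,0],[0,0,0],0],[[0,0,0],[0,0,0],0]]}}

```text
clock: 8.43
eef_pos: [0.6009, -0.1126, 0.1796]
tool_rot: [0.589, 0.808, 0.002, -0.002]
ft_force: [-1.9, 8.6, 5.2]
grip_width: 0.0245
grasp_force: 58.8
```

Call:
{"api": "drive_tool", "payload": {"increments": [[[0.6,-2,0],[0,0,0],0],[[0,0,0],[0,0,0],0],[[0,0,0],[0,0,0],0]]}}

```text
clock: 8.68
eef_pos: [0.6012, -0.1133, 0.1796]
tool_rot: [0.589, 0.808, 0.002, -0.003]
ft_force: [-3.7, 12.3, 5.7]
grip_width: 0.0249
grasp_force: 58.9
```

Call:
{"api": "drive_tool", "payload": {"increments": [[[0.6,-2,0],[0,0,0],0],[[0,0,0],[0,0,0],0],[[0,0,0],[0,0,0],0],[[0,0,0],[0,0,0],0]]}}

```text
clock: 9.02
eef_pos: [0.6012, -0.1133, 0.1794]
tool_rot: [0.589, 0.808, 0.003, -0.005]
ft_force: [-4.6, 16.3, 7.5]
grip_width: 0.0244
grasp_force: 59.0
```

```bash
python3 - <<'E'
from workcell import *
from h import *
import cv2
ims=[]
for n in("top","side","wrist"):
    c=camera(n)
    if n=="wrist": ims.append(cv2.resize(c["image"],(400,250)))
    if n=="side": ims.append(c["image"][90:340,180:580])
    for q,z in(("phone",.1845),("kadai",.085)):
        for s in silhouettes(q,c)[:1]: v,u=np.nonzero(s["region"]);print(n,q,s["conf"],ray(c,u.mean(),v.mean(),z))
cv2.imwrite("pics/f.png",np.hstack(ims)[:,:,::-1]);print(get_obs()["ft_force"],get_obs()["eef_pos"])
E
```

```text
top phone 0.89 [ 0.60766332 -0.23597404  0.1845    ]
top kadai 0.62 [ 0.63321357 -0.28605468  0.085     ]
side phone 0.73 [ 0.63262457 -0.21659263  0.1845    ]
side kadai 0.95 [ 0.62697029 -0.24515108  0.085     ]
wrist phone 0.96 [ 0.62531324 -0.18982334  0.1845    ]
wrist kadai 0.73 [ 0.63646414 -0.14641197  0.085     ]
[-5.91263771 16.35808105  6.52010058] [ 0.6012026  -0.1132864   0.17944748]
```

View pics/f.png

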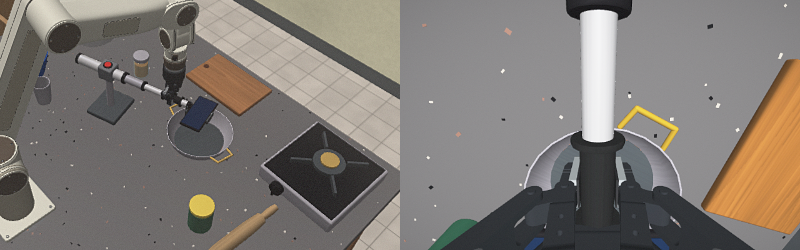

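The left half (side view) shows the phone hanging over the kadai with the boom extended. The right half (wrist view) shows the fingers holding the grip. The last 2 mm pull moved nothing and the force rose to 16 N, so the boom is at its second stop.

```bash
python3 -c "
from workcell import *
print(job_done())"
```

```text
the job is handed in; nothing more can be done
None
```

I pressed the button fully down and pulled the boom by its grip to the second stop. The phone now hangs about 15 mm from the kadai's centre, and I handed the job in with the grip still held; no verdict came back.

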